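# Tuck the drip strip under the splash flap and hold it flat

### The job

Fit the aluminium drip strip to the lens-rinsing board: slide its long front edge (the one away from the orange rib) over the white deck, in under the blue splash flap and between the flap's two side rests, until it is fully home and square against the black stop rail beneath the flap. The flap must stay lying as it is, not lifted on the way, and nothing else on the bench may be disturbed. Finish while still holding the strip there, pressed down firmly and flat on the deck, so that I can screw it down; do not let go.

Things in the scene. Friction and masses are not known exactly. Their poses are not given: they have to be found in the camera images.
- strip: The drip strip, loose, about 200 g: a flat aluminium leaf 120 mm (its x) by 130 mm (its y), 4 mm thick, lying flat on the bench. Origin: centre of the leaf's underside; z up. Its front edge, to be tucked in, is at x = +60 mm. An upright orange grip rib stands on the leaf at x = -45 mm, centred in y: 14 mm thick (x), 50 mm long (y), its top 42 mm above the underside; it is the place to grip.
- strip_nose (a point): Middle of the front edge of the strip's leaf, at its underside (60 mm in front of the strip's origin, 105 mm in front of the rib's middle). Axes as the strip's.
- strip_rib (a point): Top centre of the orange rib on the strip. Axes as the strip's.
- board: The lens-rinsing board, fixed on the bench: 240 mm (its x) by 210 mm (its y), top (white deck) 16 mm above the bench. Origin: centre of its underside; +x points from its open front to the flap's hinge at the back, z up. Two grey rests stand on the deck near the flap's front corners, x 38 to 52 mm, inner faces at y = -83 and +83 mm; the strip goes in between them. The hinge pillars at the back reach 33 mm above the bench.
- deck: The white deck plate on the board, 240 x 210 x 4 mm, fixed to it; its upper face is 16 mm above the bench. Origin: the plate's middle (14 mm above the bench); axes as the board's.
- board_stop (a point): Middle of the front face of the black stop rail, at the level of the deck's upper face: 65 mm in front (+x) of the board's origin. The rail is fixed, 160 mm long along y and 6 mm high above the deck, hidden beneath the flap. The strip is home when strip_nose meets this point. Axes as the board's.
- flap_edge (a point): Middle of the front edge of the flap: a light (70 g) blue plate, 192 mm wide, that lies level over the back part of the deck. Its underside is 8 mm above the deck, its top 11 mm; its last 8 mm are bent up a little, to 15 mm above the deck. The edge is at x = 23 mm of the board, 42 mm in front of the stop rail.
- flap (a joint): Angle of the blue flap about its hinge, at x = 105 mm of the board and 26 mm above the bench: 0 lying level, grows as its front edge is lifted (rad). It turns freely, only its own weight keeps it down.
- case: Bystander, to be left alone: long dark glasses case, 163 x 112 x 37 mm, lying at the back. Origin: centre of its underside.
- loupe: Bystander, to be left alone: black watchmaker's loupe, 35 mm wide, 37 mm high, standing at the back. Origin: centre of its underside.
- bottle: Bystander, to be left alone: white cleaning bottle with blue cap, 38 mm wide, 105 mm high, standing at the left. Origin: centre of its underside.
- lens_box: Bystander, to be left alone: flat white carton, 84 x 84 x 17 mm, at the right. Origin: centre of its underside.
- screwdriver: Bystander, to be left alone: small screwdriver with green star handle, 114 x 32 x 15 mm, lying at the right. Origin: centre of its underside.

How it is judged:
By the outcome, as a careful person would: the job done as asked, in the order asked, and still so for the second after the job is handed in, while the arm keeps its last pose, push and grip.
It also fails if it takes over 38 s, if anything falls off the work surface, if the arm or the gripper's body presses on something with over 40 N, if the wrist force passes 120 N, or if a joint passes its speed limit or range.

### The arm

A 6-joint arm with a two-finger parallel gripper is mounted at the origin on a cart in front of the work surface, level with it; the furniture and walls round the work are solid. World frame = base frame: x ahead of the robot, y to its left, z up, the work surface at z = 0. Lengths are in mm, angles in rad, forces in N, time in s.
With the tool pointing down it reaches from about 350 to 775 mm from the base axis. Payload 7.3 kg.
Tool frame: the origin (TCP) lies at the centre of the arm's flange, where the gripper is bolted on; the fingertips stand 178 mm ahead of it and the grasp point (between the pads) lies 159 mm ahead of it (r.grasp_offset is the distance from the TCP to the grasp point, in mm); z points along the fingers, y is the line along which they close (so a half turn about z gives the same grasp; the last joint's range is limited). The gripper opens to 92 mm and grips with 3 to 60 N. Pads are 19 mm wide; open, the fingers measure 130 mm over their backs; the gripper's body (75 mm by 190 mm) begins 47 mm behind the grasp point.
Start: joints at [1.067, 0.342, 1.524, -0, 1.275, -0.146], TCP at [183.841, 491.762, 404.741] pointing down, gripper open.
Joint ranges: [-2.53, 2.53], [-0.77, 2.02], [0.04, 2.7], [-1, 4.14], [0.28, 2.66], [-3.11, 3.11]. Speed limits (rad/s): [2.57, 2.57, 3.14, 3.14, 3.14, 3.14].

### API

Orientations are given as a rotation vector (axis times angle).
In Python, from station import r, eyes, workorder gives the robot as it stands. Calls block until the motion is done:
- r.move_pose(position, orientation): joint-space move of the TCP to a pose.
- r.servo_line(position, rot=None, speed=150): straight line of the TCP; rot=None keeps the orientation; speed is the mean speed in mm/s.
- r.set_joints(angles): joint-space move.
- r.gripper_to(opening): finger opening in mm; the grip force is fixed at half the most; returns when the fingers have stopped.
- r.dwell(seconds).
- r.inverse_kinematics(position, orientation): joint angles nearest the present ones, or None.
- r.state(): the state.
- eyes.grab_frame(name): name is "scene" or "top"; returns a dict with "frame" (400x640x3 uint8, red, green, blue), "depth" (400x640 float32, mm along the optical axis (not along the pixel's ray), 0 where there is no reading), "vertical_fov" (degrees; the focal length in pixels is half the picture's height over the tangent of half this angle, whatever the lens; pixels are square), "cx", "cy" (the principal point, pixels), "R" (3x3) and "t" (3): a world point X has camera coordinates R X + t. Camera axes: x right, y down, z forward; pixel columns grow to the right and rows downward; lengths in mm; the calibration is good to about 2 mm. A picture is of the moment at which its call begins.
A pose or a line that the arm cannot do raises r.PlanningError and nothing moves.
- workorder.hand_in(): hands the job in; it is judged then, once.
The state is a dict: "time_s": time; "joints": joint angles; "qd": joint speeds; "joint_torque": joint torques, N m; "eef_pos": TCP position; "tool_rot": TCP orientation; "contact_force": force on the tool from outside, world axes, zero at the start; "ft_torque": the same for the moment, N m; "grip_width": finger opening in mm; "grip_force": force on a finger pad.
Only numpy, scipy, OpenCV 4.12 (cv2) and the standard library are available. Lean on these libraries where they do the work, as an engineer would, in place of code of your own. Each camera call takes 0.05 s, during which the arm holds its last target. There are 200 camera calls.

## Working session

There is one attempt and no reset: what is moved stays moved. The work goes in short steps, each a Python script; the robot and the scene stay as the last script left them, time stands still between calls to the robot, and variables do not carry over. Pictures are saved under pics/ and viewed, at most 10 in all, crops included, and the job is handed in when it is done.

```bash
mkdir -p pics; ls; cat > h.py <<'E'
import numpy as np, cv2
from station import r, eyes, workorder
def grab(n):
    f=eyes.grab_frame(n); f['R']=np.array(f['R']); f['t']=np.array(f['t']); return f
def cloud(f):
    h,w=f['depth'].shape; F=h/2/np.tan(np.radians(f['vertical_fov'])/2)
    v,u=np.mgrid[:h,:w]; d=f['depth'].astype(float)
    P=np.stack([(u-f['cx'])/F*d,(v-f['cy'])/F*d,d],-1)
    P=(P-f['t'])@f['R']; P[d==0]=np.nan; return P
def save(f,name): cv2.imwrite('pics/'+name,f['frame'][:,:,::-1])
E
python3 - <<'E'
from h import *
import pickle
for n in('top','scene'):
    f=grab(n); save(f,n+'0.png'); pickle.dump(f,open(n+'.pkl','wb'))
    print(n,f['vertical_fov'],-f['R'].T@f['t'],f['R'][2])
s=r.state();print(s['time_s'],s['tool_rot'],s['grip_width'])
E
```

```text
pics
top 57.87968510841385 [ 481.07950903  -21.15793661 1245.12840689] [ 0.09451481  0.00401714 -0.99551535]
scene 48.78552380092603 [  -44.12227039 -1070.8423244    821.54558599] [ 0.45396085  0.71780647 -0.52789528]
0.1 [-5.58953782e-01 -3.09103625e+00  2.05505555e-03] 91.31486283059603
```

View pics/top0.png

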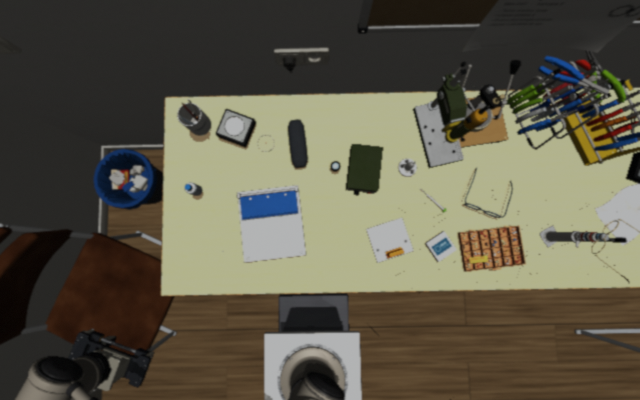

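View pics/scene0.png

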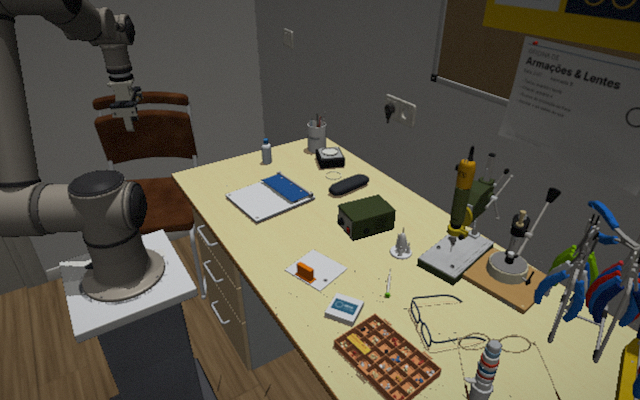

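The top view shows the board around (272,225) with its flap at the far side (268,205). The strip is at (390,240) with its rib at (394,253), and the arm clears both. I'll zoom in next.

```bash
python3 - <<'E'
from h import *
import pickle
f=pickle.load(open('top.pkl','rb')); g=pickle.load(open('scene.pkl','rb'))
A=lambda im,x,y,w,h,s:cv2.resize(im[y:y+h,x:x+w],None,fx=s,fy=s,interpolation=cv2.INTER_NEAREST)
a=A(f['frame'],230,180,80,90,5); b=A(f['frame'],360,210,60,60,5);
c=A(g['frame'],220,165,100,60,4); d=A(g['frame'],280,240,75,60,4)
M=np.zeros((760,720,3),np.uint8)[:600*2]
M[:450,:400]=a; M[:300,410:710]=b; M[460:700,:400]=c; M[460:700,410:710]=d
M=cv2.resize(M,None,fx=.75,fy=.75); cv2.imwrite('pics/z.png',np.clip(M[:,:,::-1].astype(float)*1.5,0,255).astype(np.uint8))
P=cloud(f);Q=cloud(g)
for u,v in[(272,240),(268,205),(385,235),(393,253),(340,220)]:print(u,v,P[v,u].round(1),f['frame'][v,u])
for u,v in[(255,205),(288,188),(325,265),(305,268)]:print(u,v,Q[v,u].round(1),g['frame'][v,u])
E
```

```text
272 240 [462.3 125.2  13.5] [178 179 180]
268 205 [580.1 135.9  29.9] [ 34  79 145]
385 235 [ 472.3 -259.7    2.5] [178 180 181]
393 253 [ 413.3 -275.8   44.2] [171 126  42]
340 220 [ 526.4 -107.7   -1.2] [178 180 142]
255 205 [445.6 101.3  16.4] [193 195 197]
288 188 [582.8 117.6  30.7] [ 32  76 132]
325 265 [ 482.  -273.9    5.5] [195 196 198]
305 268 [ 407.  -290.7   41.9] [169  89   8]
```

View pics/z.png

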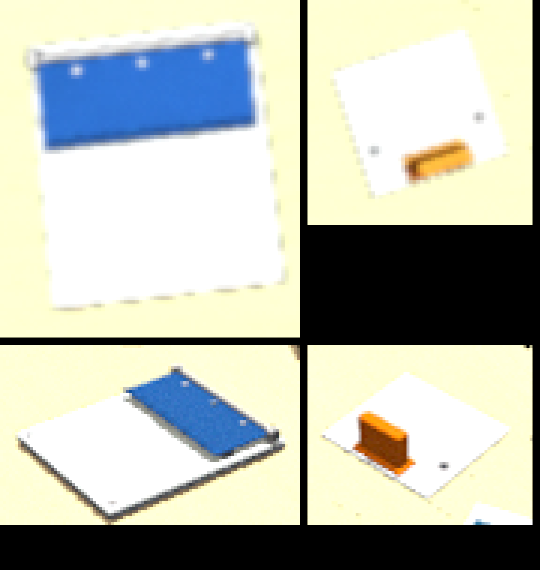

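The crops show the board turned about +6° and the strip about +15°, with the rib on the robot side of the strip. I'll fit both poses using the silhouettes from the two cameras.

```bash
cat >> h.py <<'E'
from scipy.optimize import minimize
from scipy.spatial.transform import Rotation as Ro
def proj(f,X):
    F=200/np.tan(np.radians(f['vertical_fov'])/2); c=X@f['R'].T+f['t']
    return c[:,:2]/c[:,2:]*F+[f['cx'],f['cy']]
def box(p,x0,x1,y0,y1,z0,z1):
    c,s=np.cos(p[2]),np.sin(p[2])
    X=np.array([[x,y,z] for x in(x0,x1) for y in(y0,y1) for z in(z0,z1)],float)
    return np.c_[p[0]+c*X[:,0]-s*X[:,1],p[1]+s*X[:,0]+c*X[:,1],X[:,2]]
def render(f,X,roi,S=8):
    x,y,w,h=roi; q=(proj(f,X)-[x,y]+.5)*S-.5
    m=np.zeros((h*S,w*S),np.uint8)
    cv2.fillConvexPoly(m,cv2.convexHull(np.round(q*16).astype(np.int32)),255,shift=4)
    return cv2.resize(m,(w,h),interpolation=cv2.INTER_AREA)/255.
def fit(cams,parts,p0,dims_roi,ignore=None):
    """parts: list of (box dims, soft-mask function)"""
    def cost(p):
        e=0
        for f in cams:
            q=proj(f,box(p0,*dims_roi)); a=np.floor(q.min(0)-5).astype(int); b=np.ceil(q.max(0)+5).astype(int)
            roi=(*a,*(b-a)); im=f['frame'][a[1]:b[1],a[0]:b[0]].astype(float)
            for d,mf in parts:
                D=(render(f,box(p,*d),roi)-mf(im))**2
                if ignore: D=D*(1-(render(f,box(p0,*ignore),roi)>0))
                e+=D.sum()
        return e
    p=np.array(p0,float)
    for k in(1,.3):
        r_=minimize(cost,p,method='Nelder-Mead',options=dict(initial_simplex=p+k*np.array([[0,0,0],[8,0,0],[0,8,0],[0,0,.08]]),xatol=.02,fatol=1e-3)); p=r_.x
    return p,r_.fun
def fg(im): 
    b=im[...,2]/np.maximum(im[...,0],1)
    return np.where(b>.77,np.clip((b-.80)/(1.01-.80),0,1),np.where(b<.6,1,0))
def orange(im): return np.clip((.8-im[...,2]/np.maximum(im[...,0],1))/.4,0,1)
STRIP=[((-60,60,-65,65,0,4),fg)]; RIB=[((-52,-38,-25,25,4,42),orange)]
E
python3 - <<'E'
from h import *
import pickle
f=pickle.load(open('top.pkl','rb')); g=pickle.load(open('scene.pkl','rb'))
for c in([f],[g],[f,g]):
    p,e=fit(c,STRIP,[455,-263,.26],(-60,60,-65,65,0,4),None);print('leaf',p.round(3),e)
    p,e=fit(c,RIB,[455,-263,.26],(-60,-30,-30,30,4,42));print('rib',p.round(3),e)
    p,e=fit(c,[((-120,120,-105,105,0,16),fg)],[500,128,.1],(-120,120,-105,105,0,16),(85,150,-130,130,0,40));print('board',p.round(3),e)
    # flap
    bl=lambda im:np.clip((im[...,2]/np.maximum(im[...,0],1)-1.05)/1.5,0,1)
    p,e=fit(c,[((23,105,-96,96,24,28),bl)],[500,128,.1],(23,105,-96,96,24,28),(85,150,-130,130,0,40));print('flap',p.round(3),e)
E
```

```text
leaf [ 4.57581e+02 -2.73835e+02  2.93000e-01] 45.419308255931114
rib [ 4.57204e+02 -2.70137e+02  3.23000e-01] 8.241554976442728
board [5.20572e+02 1.28732e+02 9.90000e-02] 10.215792025972474
flap [5.2176e+02 1.2849e+02 1.0300e-01] 7.252032567399263
leaf [ 4.54008e+02 -2.69015e+02  2.94000e-01] 62.56960895773996
rib [ 4.52034e+02 -2.73786e+02  2.52000e-01] 27.684497539677558
board [5.22895e+02 1.41900e+02 1.03000e-01] 51.06891598661558
flap [5.22418e+02 1.31500e+02 1.00000e-01] 2.746101322815225
leaf [ 4.55455e+02 -2.71368e+02  2.97000e-01] 159.71383868982815
rib [ 4.52915e+02 -2.69060e+02  3.54000e-01] 68.11770240348642
board [5.21904e+02 1.30415e+02 1.05000e-01] 159.40646936675367
flap [5.21885e+02 1.28930e+02 1.00000e-01] 11.36594709105351
```

```bash
cat >> h.py <<'E'
G=float(r.grasp_offset)
def rot(yaw,flip=1):
    y=np.array([np.cos(yaw),np.sin(yaw),0])*flip; z=np.array([0,0,-1.]); x=np.cross(y,z)
    return Ro.from_matrix(np.c_[x,y,z]).as_rotvec()
def st():
    s=r.state(); print('t',round(s['time_s'],2),'pos',np.round(s['eef_pos'],2),'rot',np.round(s['tool_rot'],3),'F',np.round(s['contact_force'],1),'T',np.round(s['ft_torque'],2),'w',round(s['grip_width'],2),'gf',np.round(s['grip_force'],1)); return s
E
python3 - <<'E'
from h import *
yaw=.295; x,y=456-45*np.cos(yaw),-272-45*np.sin(yaw)
for fl in(1,-1):
    print(fl,[np.round(r.inverse_kinematics(p,rot(a,fl)),2) for p,a in(([x,y,G+28],yaw),([400,118,G+44],.1),([481,125,G+44],.1))])
fl=min((1,-1),key=lambda k:abs(r.inverse_kinematics([x,y,G+28],rot(yaw,k))[5])+abs(r.inverse_kinematics([420,118,G+44],rot(.1,k))[5]))
print(fl)
r.move_pose([x,y,G+110],rot(yaw,fl)); st()
r.servo_line([x,y,G+28],speed=80); st()
f=grab('scene'); save(f,'pre.png'); c=f['frame'][200:330,240:420]; cv2.imwrite('pics/prec.png',cv2.resize(c,None,fx=4,fy=4)[:,:,::-1])
E
```

```text
1 [array([-0.76,  0.59,  1.83, -0.  ,  0.72, -1.05]), array([ 0.1 ,  0.46,  2.05, -0.  ,  0.63,  0.  ]), array([ 0.1 ,  0.56,  1.84, -0.  ,  0.75, -0.  ])]Traceback (most recent call last):
  File "<stdin>", line 4, in <module>
    return _wrapfunc(a, 'round', decimals=decimals, out=out)
    return _wrapit(obj, method, *args, **kwds)
    result = getattr(arr, method)(*args, **kwds)
TypeError: unsupported operand type(s) for *: 'NoneType' and 'float'
```

```bash
python3 - <<'E'
from h import *
yaw=.295; x,y=456-45*np.cos(yaw),-272-45*np.sin(yaw)
r.move_pose([x,y,G+110],rot(yaw)); st()
r.servo_line([x,y,G+28],speed=80); st()
f=grab('scene'); save(f,'pre.png'); c=f['frame'][200:330,240:420]; cv2.imwrite('pics/prec.png',cv2.resize(c,None,fx=4,fy=4)[:,:,::-1])
E
```

```text
t 2.98 pos [ 413.33 -284.54  269.32] rot [1.869 2.525 0.   ] F [-0.3  0.6  0.7] T [-0.04  0.04  0.01] w 91.75 gf 0.0
t 4.16 pos [ 413.11 -285.21  187.66] rot [ 1.87   2.523 -0.   ] F [ 0.3 -0.3  0.6] T [-0.08  0.03 -0.03] w 91.86 gf 0.0
```

View pics/prec.png

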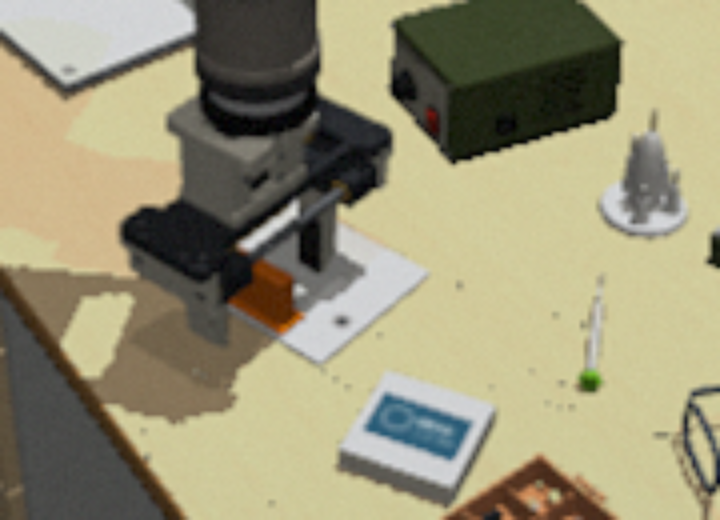

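The fingers straddle the rib in the crop, with the rib between about (235,270) and (300,320). I'll close the gripper, lift, and check how the strip sits in the grip.

```bash
python3 - <<'E'
from h import *
yaw=.295; x,y=456-45*np.cos(yaw),-272-45*np.sin(yaw)
r.gripper_to(5); st()
r.servo_line([x,y,G+28+50],speed=80); s=st()
# staged pre-insertion: strip origin at board x=-75, same yaw as board
B=np.array([521.8,129]); b=.101; d=np.array([np.cos(b),np.sin(b)])
n=B+d*(-75-45)
print(n)
r.servo_line([n[0],n[1],G+28+50],rot=rot(b),speed=180); st()
import pickle
for k in('scene','top'):
    f=grab(k); pickle.dump(f,open(k+'1.pkl','wb'))
    if k=='scene': cv2.imwrite('pics/lift.png',cv2.resize(f['frame'][130:250,180:340],None,fx=5,fy=5)[:,:,::-1])
E
```

```text
t 5.39 pos [ 412.93 -285.07  187.18] rot [-1.871 -2.524  0.   ] F [ 0.1  0.5 -0.3] T [-0.09  0.04 -0.03] w 13.71 gf 30.0
t 6.17 pos [ 412.81 -284.92  236.93] rot [-1.87  -2.523 -0.   ] F [-0.4 -0.7 -1.8] T [-0.08  0.11  0.04] w 13.91 gf 30.0
[402.41153987 116.90059551]
t 8.55 pos [402.46 116.52 237.18] rot [-2.107 -2.33   0.   ] F [ 0.8 -0.3 -2.4] T [-0.06  0.08  0.05] w 13.54 gf 30.0
```

View pics/lift.png

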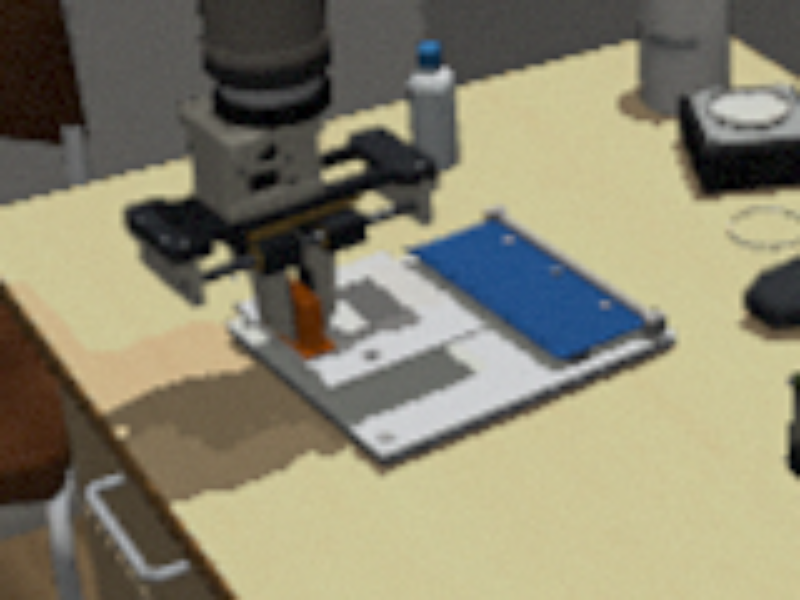

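The strip hangs level over the deck. Its leading corner is near (487,328), short of the flap edge at about (565,355). I'll lower it gently to contact.

```bash
python3 - <<'E'
from h import *
import pickle
B=np.array([521.8,129]); b=.101; d=np.array([np.cos(b),np.sin(b)]); n=B+d*(-120)
r.servo_line([*n,G+47],speed=60); st()
for z in np.arange(46,39,-.7):
    r.servo_line([*n,G+z],speed=15); s=r.state(); print(round(z,1),np.round(s['eef_pos'][2]-G,2),np.round(s['contact_force'],1),np.round(s['ft_torque'],2))
    if s['contact_force'][2]>5: break
st()
for k in('scene','top'):
    f=grab(k); pickle.dump(f,open(k+'2.pkl','wb'))
    if k=='scene': cv2.imwrite('pics/down.png',cv2.resize(f['frame'][150:230,215:320],None,fx=7,fy=7)[:,:,::-1])
E
```

```text
t 9.32 pos [402.49 116.91 206.16] rot [-2.106 -2.331  0.   ] F [ 0.1 -0.5 -1.2] T [-0.15  0.09  0.02] w 13.88 gf 30.0
46.0 46.23 [-0.5 -0.6 -1.8] [-0.05  0.15  0.01]
45.3 45.35 [-0.9 -0.1 -1.7] [-0.15  0.13 -0.01]
44.6 44.55 [-0.8  0.8 -1.2] [-0.08  0.08  0.  ]
43.9 43.98 [-0.3  0.   0. ] [-0.09  0.12  0.04]
43.2 43.93 [-2.7 -0.2 12.5] [-0.15  0.57  0.01]
t 10.57 pos [402.4  116.92 203.13] rot [2.106e+00 2.331e+00 1.000e-03] F [-2.7 -0.2 12.5] T [-0.15  0.57  0.01] w 14.0 gf 30.0
```

View pics/down.png

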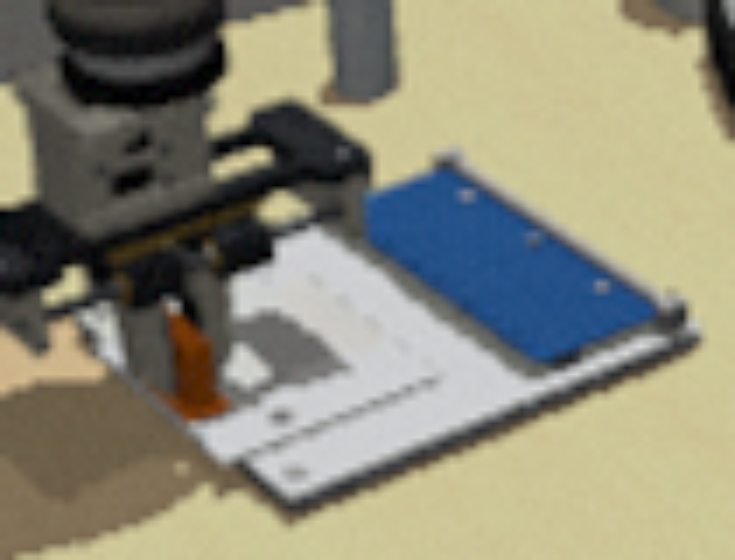

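```bash
python3 - <<'E'
from h import *
import pickle
f=pickle.load(open('scene2.pkl','rb')); F=200/np.tan(np.radians(f['vertical_fov'])/2)
def up(u,v,z):
    u=215+(u+.5)/7-.5; v=150+(v+.5)/7-.5
    ray=f['R'].T@np.array([(u-f['cx'])/F,(v-f['cy'])/F,1]); o=-f['R'].T@f['t']
    X=o+ray*(z-o[2])/ray[2]; D=X[:2]-[521.8,129]; c,s=np.cos(.101),np.sin(.101)
    return np.round([c*D[0]+s*D[1],-s*D[0]+c*D[1]],1)
print('strip edge',up(437,380,18),up(240,460,18),'board corner',up(292,505,16),up(690,337,16))
B=np.array([521.8,129]); b=.101; d=np.array([np.cos(b),np.sin(b)])
for k in (-100,-80,-60,-50):      # grasp board-x; home is -40
    p=B+d*k; r.servo_line([*p,G+43.6],speed=40); print(k); s=st()
    if np.linalg.norm(s['contact_force'][:2])>12: break
f=grab('scene'); cv2.imwrite('pics/slide.png',cv2.resize(f['frame'][150:230,215:320],None,fx=7,fy=7)[:,:,::-1])
E
```

```text
strip edge [-18.  -62.6] [-127.8  -62.7] board corner [-126.8 -106.6] [ 103.3 -105.5]
-100
t 11.32 pos [422.35 118.93 203.16] rot [2.106 2.331 0.   ] F [-2.2 -0.1  7.5] T [-0.14  0.48  0.02] w 13.5 gf 30.0
-80
t 11.97 pos [442.27 120.97 203.14] rot [2.106 2.331 0.   ] F [-2.3 -0.5  6.8] T [-0.08  0.45  0.03] w 13.73 gf 30.0
-60
t 12.62 pos [462.23 122.99 203.17] rot [2.106 2.331 0.   ] F [-2.4  0.7  6.3] T [-0.13  0.44 -0.06] w 13.46 gf 30.0
-50
t 13.02 pos [472.67 124.03 203.19] rot [2.106e+00 2.330e+00 2.000e-03] F [0.8 0.3 5.2] T [-0.04  0.18  0.06] w 13.81 gf 30.0
```

View pics/slide.png

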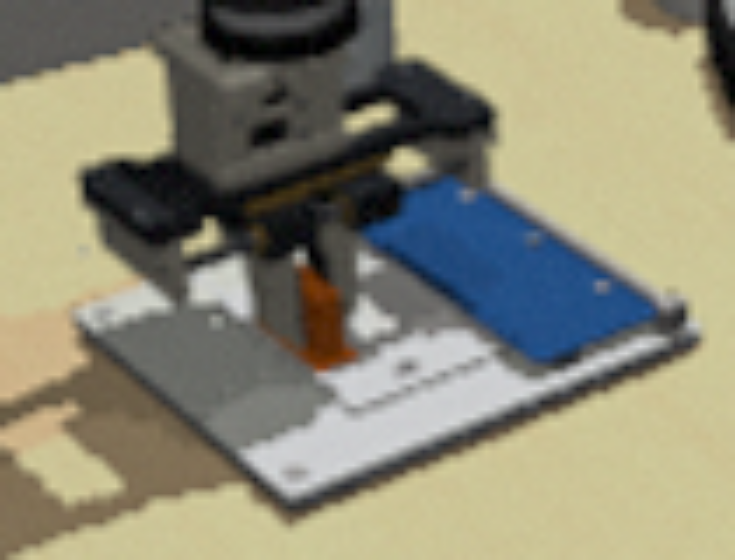

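The strip is under the flap, and the flap edge, seen from (365,235) to (540,360), has not moved. I'll advance in small steps until it meets the stop.

```bash
python3 - <<'E'
from h import *
B=np.array([521.8,129]); b=.101; d=np.array([np.cos(b),np.sin(b)]); e=np.array([-d[1],d[0]])
for k in np.arange(-48,-32,1.):
    p=B+d*k; r.servo_line([*p,G+43.5],speed=12); s=r.state(); F=np.array(s['contact_force'])
    q=np.array(s['eef_pos'])[:2]-B
    print(k,'at',np.round([q@d,q@e],2),'z',round(s['eef_pos'][2]-G,2),'Fx',round(F[:2]@d,1),'Fy',round(F[:2]@e,1),'Fz',round(F[2],1),'Tz',np.round(s['ft_torque'],2),round(s['time_s'],1))
    if F[:2]@d<-12: break
E
```

```text
-48.0 at [-4.872e+01  2.000e-02] z 43.96 Fx -6.2 Fy -0.3 Fz 12.6 Tz [-0.2   0.79 -0.01] 13.4
-47.0 at [-4.777e+01  2.000e-02] z 43.97 Fx -6.6 Fy -0.4 Fz 12.7 Tz [-0.18  0.9   0.01] 13.6
-46.0 at [-46.77   0.05] z 43.94 Fx -5.8 Fy -0.5 Fz 12.6 Tz [-0.19  0.84 -0.04] 13.9
-45.0 at [-45.77   0.06] z 43.96 Fx -7.6 Fy 0.3 Fz 12.3 Tz [-0.15  0.83  0.04] 14.1
-44.0 at [-44.76   0.08] z 43.97 Fx -7.4 Fy -0.2 Fz 12.3 Tz [-0.16  0.83 -0.02] 14.4
-43.0 at [-43.78   0.07] z 43.96 Fx -6.8 Fy -0.2 Fz 13.2 Tz [-0.16  0.83  0.02] 14.6
-42.0 at [-42.9    0.08] z 43.94 Fx -7.4 Fy -0.2 Fz 13.4 Tz [-0.2   0.88 -0.02] 14.9
-41.0 at [-42.57   0.09] z 43.94 Fx -11.1 Fy -0.4 Fz 16.4 Tz [-0.3   1.23  0.  ] 15.1
-40.0 at [-42.21   0.14] z 43.9 Fx -13.9 Fy -0.6 Fz 19.2 Tz [-0.34  1.72  0.04] 15.4
```

```bash
python3 - <<'E'
from h import *
import pickle
B=np.array([521.8,129]); b=.101; d=np.array([np.cos(b),np.sin(b)]); e=np.array([-d[1],d[0]])
def rep(k,z):
    s=r.state(); F=np.array(s['contact_force']); q=np.array(s['eef_pos'])[:2]-B
    print(k,z,'at',np.round([q@d,q@e],2),'z',round(s['eef_pos'][2]-G,2),'F',np.round([F[:2]@d,F[:2]@e,F[2]],1),'T',np.round(s['ft_torque'],2),np.round(s['tool_rot'],3),round(s['time_s'],1)); return F[:2]@d,F[2]
for k in(-39,-38,-37.):
    r.servo_line([*(B+d*k),G+43.5],speed=12); fx,fz=rep(k,43.5)
    if fx<-22: break
r.dwell(.3)
rep(k,43.5)
for z in(43.2,42.9,42.6,42.3):
    if fz>26: break
    r.servo_line([*(B+d*k),G+z],speed=12); fx,fz=rep(k,z)
r.dwell(.5); rep(k,0)
for c in('scene','top'):
    f=grab(c); pickle.dump(f,open(c+'3.pkl','wb'))
    a=(f['frame'][150:230,215:320] if c=='scene' else f['frame'][180:270,230:310])
    cv2.imwrite('pics/%s_end.png'%c,cv2.resize(a,None,fx=6,fy=6,interpolation=cv2.INTER_CUBIC)[:,:,::-1])
E
```

```text
-39 43.5 at [-41.83   0.14] z 43.89 F [-18.   -0.9  21.4] T [-0.43  2.19  0.01] [-2.102 -2.327  0.01 ] 15.6
-38 43.5 at [-41.49   0.16] z 43.84 F [-20.6  -1.1  25.5] T [-0.54  2.61  0.03] [-2.101 -2.326  0.013] 15.9
-37.0 43.5 at [-41.12   0.15] z 43.78 F [-22.6  -0.7  27.3] T [-0.58  3.13 -0.03] [-2.1   -2.325  0.015] 16.1
-37.0 43.5 at [-41.14   0.17] z 43.79 F [-23.8  -1.9  28.7] T [-0.56  3.11 -0.01] [-2.1   -2.325  0.015] 16.4
-37.0 0 at [-41.11   0.16] z 43.82 F [-23.2  -1.   28. ] T [-0.56  3.14 -0.05] [-2.1   -2.325  0.015] 16.9
```

View pics/scene_end.png

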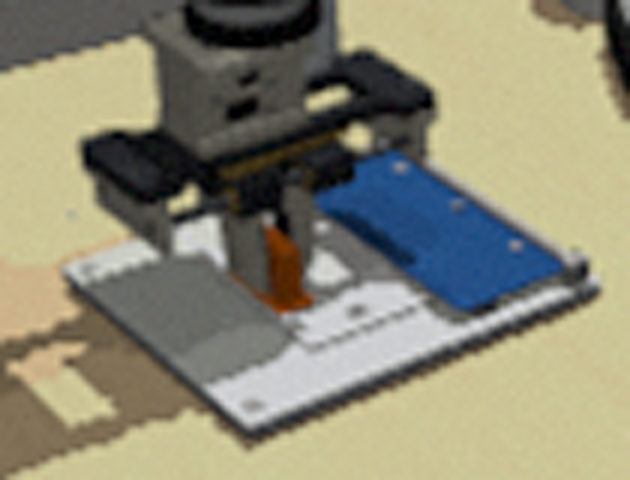

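View pics/top_end.png

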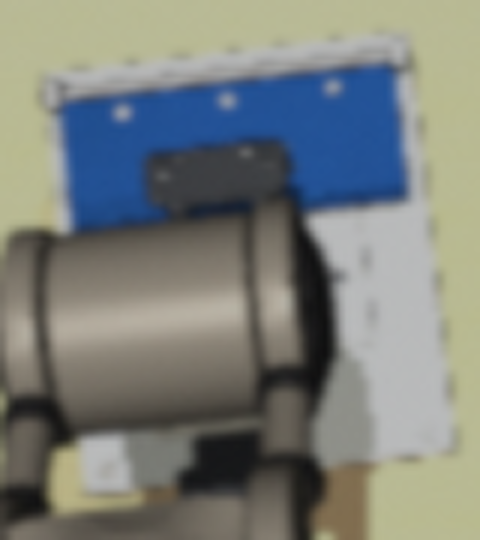

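Forces say the strip is seated. The moment about z is close to zero with 23 N on the stop, so it is square. The centre of pressure is about 45 mm ahead of the rib, which is mid-leaf, so it lies flat. I'll check that the flap and bystanders haven't moved, then hand in.

```bash
python3 - <<'E'
from h import *
import pickle
a=pickle.load(open('scene.pkl','rb'));b=pickle.load(open('scene3.pkl','rb'))
P,Q=cloud(a),cloud(b); B=np.array([521.8,129]); c,s=np.cos(.101),np.sin(.101)
for n,X in(('before',P),('after',Q)):
    D=X[...,:2]-B; x=c*D[...,0]+s*D[...,1]; y=-s*D[...,0]+c*D[...,1]
    for x0,x1 in((32,50),(75,95)):
        m=(x>x0)&(x<x1)&(y<-40)&(y>-90)&(X[...,2]<60); print(n,x0,np.nanmedian(X[...,2][m]).round(2),m.sum())
    # leaf visible strip: slope along x
    m=(x>-50)&(x<15)&(y<-32)&(y>-60)&(X[...,2]<60)
    print('leaf/deck fit z=a+bx',np.polyfit(x[m],X[...,2][m],1).round(4))
# bystander diff: pixels changed right of arm
d=np.abs(a['frame'].astype(int)-b['frame']).max(2)[:, 330:]; print('changed px right',(d>60).sum())
st(); r.dwell(.1); st()
E
```

```text
before 32 29.22 45
before 75 28.76 56
leaf/deck fit z=a+bx [  3.8862 -35.6457]
after 32 29.02 50
after 75 29.12 56
leaf/deck fit z=a+bx [   1.0563 -101.1728]
changed px right 0
t 17.03 pos [480.88 125.03 203.02] rot [-2.1   -2.325  0.015] F [-22.   -3.2  28.2] T [-0.56  3.11 -0.01] w 13.84 gf 30.1
t 17.13 pos [480.88 125.03 202.99] rot [-2.1   -2.325  0.015] F [-22.9  -4.   27. ] T [-0.53  3.15  0.02] w 14.22 gf 30.1
```

The flap is at the same height as before, nothing to the right of the arm changed, and the holding forces are steady.

```bash
python3 -c "
from station import workorder
print(workorder.hand_in())"
```

```text
the job is handed in; nothing more can be done
None
```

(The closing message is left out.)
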